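# Pin the pull-clamp's clevis to its anchor lug

## Robot

A 6-joint arm with a two-finger parallel gripper is mounted at the origin on a cart in front of the work surface, level with it; the furniture and walls round the work are solid. World frame = base frame: x ahead of the robot, y to its left, z up, the work surface at z = 0. Lengths are in m, angles in rad, forces in N, time in s.
With the tool pointing down it reaches from about 0.225 to 0.725 m from the base axis. Payload 3.1 kg.
Tool frame: the origin (TCP) lies between the finger pads; the fingertips stand 25 mm ahead of it and the grasp point (between the pads) lies 6 mm ahead of it; z points along the fingers, y is the line along which they close (so a half turn about z gives the same grasp; the last joint's range is limited). The gripper opens to 85 mm and grips with 20 to 120 N. Pads are 22 mm wide; open, the fingers measure 114 mm over their backs; the gripper's body (76 mm by 85 mm) begins 54 mm behind the grasp point. The pads swing forward as they close: fully open they stand 13 mm farther back than shut.
Start: joints at [-1.474, 0.048, 0.099, 1.622, 0, 1.443], TCP at [0.117, -0.512, 0.256] pointing down, gripper open.
Joint ranges: [-2.91, 2.91], [-0.99, 1.94], [-1.21, 1.42], [-2.12, 2.29], [-1.49, 1.47], [-3.14, 3.14]. Speed limits (rad/s): [2.79, 2.79, 3.14, 3.14, 3.14, 3.14].

## Interface

Orientations are given as a 3x3 rotation matrix whose columns are the frame's x, y, z axes.
In Python, from plant import bot, imaging gives the robot as it stands. The module is installed in compiled form; this text tells all that it offers. Calls block until the motion is done:
- bot.move_to(position, orientation): joint-space move of the TCP to a pose.
- bot.servo_line(position, attitude=None, feed=0.15): straight line of the TCP; attitude=None keeps the orientation; feed is the mean speed in m/s.
- bot.set_joints(angles): joint-space move.
- bot.gripper_open() and bot.grab(newtons=None): open the fingers fully, or close them until they stop; newtons is the grip in N (None keeps the last).
- bot.pause(seconds).
- bot.inverse_kinematics(position, orientation): joint angles nearest the present ones, or None.
- bot.state(): the state.
- imaging.snapshot(name): name is "scene" or "top" or "wrist"; returns the picture (480x640x3 uint8, red, green, blue); there is no depth.
- imaging.camera_model(name): a dict with "mtx" (3x3 intrinsics, pixels), "R" (3x3) and "t" (3): a world point X has camera coordinates R X + t; the wrist camera has in their place "T_tool_cam" (4x4, takes a point from camera to tool coordinates, whose origin is the TCP and whose axes are the flange's). Camera axes: x right, y down, z forward; pixel columns grow to the right and rows downward; lengths in m; the calibration is good to about 2 mm. A picture is of the moment at which its call begins: read the wrist's pose just before it. camera_model takes no time and is no camera call.
A pose or a line that the arm cannot do raises bot.PlanningError and nothing moves.
- bot.hand_in(): hands the job in; it is judged then, once.
The state is a dict: "time": time; "joint_pos": joint angles; "joint_velocities": joint speeds; "effort": joint torques, N m; "tcp_pos": TCP position; "orientation": TCP orientation; "wrist_force": force on the tool from outside, world axes, zero at the start; "torque": the same for the moment, N m; "opening": finger opening in m; "finger_force": force on a finger pad.
Only numpy, scipy, OpenCV 4.12 (cv2) and the standard library are available. Lean on these libraries where they do the work, as an engineer would, in place of code of your own. Each camera call takes 0.05 s, during which the arm holds its last target. There are 200 camera calls.

## Task

Couple the pull-clamp: take the red-headed clevis pin from the wooden block, put its point into the eye of the sliding fork, feel for the hole of the anchor lug hidden between the fork's ears by drawing the fork along its slide, and press the pin gently fully home, its head flush on the fork; then let go. Never force the pin where the holes do not line up, and leave the blue pin and everything else where they are.

Things in the scene. Friction and masses are not known exactly. Their poses are not given: they have to be found in the camera images.
- clamp: Pull-clamp fixture screwed to the table: aluminium base plate 90 x 230 x 6 mm with blue blocks (tops at most 48 mm up) at both ends. Origin on the table under the middle of the lug hole's possible range; z up; its y axis is the slide axis of the fork, pointing from the anchor housing to the pusher pad.
- clevis (a joint): Slide of the steel fork (clevis) along the clamp's +y, in m; the eye is right above the clamp's origin at 0. Travel -0.018 to 0.028, friction about 2 N (it stays where it is left, and is easily drawn along by a pin standing in its eye); it starts at 0.018 to 0.026.
- eye (a point): Centre of the 12 mm eye in the fork's upper ear (brass bush), at its top face 48 mm above the table; moves with the fork, axes as the clamp's. Below: ear 10 mm thick, 2 mm gap, fixed anchor lug 12 mm thick with a 12 mm hole. The hole, hidden by the ear, is at the clamp's x = 0 and somewhere within 13 mm either way of its y = 0; elsewhere the pin meets solid lug.
- lower_eye (a point): Top of the 12 mm eye in the fork's lower ear (8 mm thick), 26 mm below the upper eye's top face and always exactly below it. A spring ball in it presses on the pin from the side, so the last 14 mm of the way take 3 to 12 N of push (the pin does not fall home by itself) and the pin then stays put. The base plate is 2 mm below the point when home.
- red_pin_head (a point): Steel clevis pin with red head, 76 mm long, 70 g, standing upright in one of the two holes of the wooden block. This point is on its axis at the middle of the head, which is 18 mm in diameter and 36 mm tall (the part to grip from above, 18 mm either way from this point along the pin).
- red_pin_shoulder (a point): Underside of the red head, on the axis (18 mm below the middle of the head); when home it rests on the ear's top face. The shaft below it is 10 mm in diameter.
- red_pin_tip (a point): Point of the red pin, 40 mm below the shoulder; the last 3 mm taper from 10 to 8 mm in diameter.
- pin_block: Wooden pin block, 120 x 44 x 46 mm (x, y, z), fixed; origin at the centre of its underside. Two holes 42 mm deep, 35 mm either side of the centre along its x; the pins' heads rest on its top.
- blue_pin_head (a point): The spare pin with blue head, same shape, in the block's other hole; middle of its head. To be left alone.
- flux_bottle: Amber needle bottle 27 x 27 x 88 mm, bystander; origin at its underside.
- parts_bin: Grey open parts bin 100 x 70 x 38 mm, bystander; origin at its underside.
- solder_spool: Blue and white solder spool 57 x 53 x 53 mm, bystander; origin at its underside.

How it is judged:
By the outcome, as a careful person would: the job done as asked, in the order asked, and still so for the second after the job is handed in, with the robot touching nothing.
It also fails if it takes over 67 s, if anything falls off the work surface, if the arm or the gripper's body presses on something with over 40 N, if the wrist force passes 120 N, or if a joint passes its speed limit or range.

## Working session

There is one attempt and no reset: what is moved stays moved. The work goes in short steps, each a Python script; the robot and the scene stay as the last script left them, time stands still between calls to the robot, and variables do not carry over. Pictures are saved under pics/ and viewed, at most 10 in all, crops included, and the job is handed in when it is done.

```bash
mkdir -p pics && python3 - <<'E'
from plant import bot, imaging
import cv2,numpy as np
for n in("scene","top"):
    cv2.imwrite(f"pics/{n}0.png",imaging.snapshot(n)[:,:,::-1])
    m=imaging.camera_model(n);print(n,m["mtx"].tolist(),(-m["R"].T@m["t"]).round(3),m["R"].round(3).tolist())
s=bot.state();print(s["time"],s["wrist_force"],s["orientation"],s["opening"])
print(imaging.camera_model("wrist"))
E
```

```text
scene [[482.8402187859736, 0.0, 327.46978989799777], [0.0, 482.8402187859736, 245.74738442859493], [0.0, 0.0, 1.0]] [-0.073  0.801  0.504] [[-0.785, -0.619, 0.016], [-0.259, 0.305, -0.916], [0.562, -0.724, -0.4]]
top [[442.99126621245864, 0.0, 324.8703941944647], [0.0, 442.99126621245864, 240.72161216482502], [0.0, 0.0, 1.0]] [0.469 0.01  1.019] [[-0.025, -1.0, -0.002], [-0.997, 0.025, -0.076], [0.076, -0.0, -0.997]]
0.1 [ 0.71360148 -0.12802716  1.29365383] [[ 9.74841375e-01  2.22899651e-01 -1.98356868e-04]
 [ 2.22899548e-01 -9.74838988e-01  2.17707352e-03]
 [ 2.91902920e-04 -2.16651500e-03 -9.99997610e-01]] 0.08537979069460798
{'mtx': array([[402.68591219,   0.        , 315.19901901],
       [  0.        , 402.68591219, 240.74650058],
       [  0.        ,   0.        ,   1.        ]]), 'T_tool_cam': array([[ 8.24746358e-04, -9.58951031e-01, -2.83570522e-01,
         7.23029733e-02],
       [ 9.99999252e-01,  1.04708144e-03, -6.32484954e-04,
        -5.30015273e-05],
       [ 9.03443529e-04, -2.83569788e-01,  9.58951177e-01,
        -1.17635340e-01],
       [ 0.00000000e+00,  0.00000000e+00,  0.00000000e+00,
         1.00000000e+00]])}
```

View pics/scene0.png

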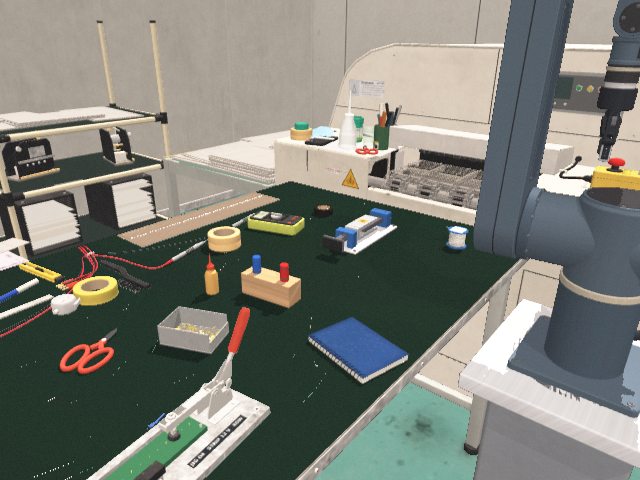

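View pics/top0.png

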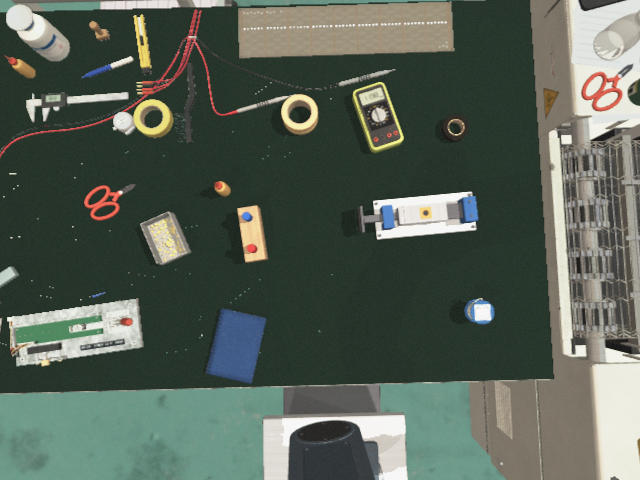

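The scene view shows the block with the red pin at (284,272), the blue pin at (256,264) and the clamp at (360,230). In the top view, the red head is at (251,249), blue at (246,216), the fork's brass eye at (426,213), the pusher pad at (363,218) and the anchor housing at (469,208).

```bash
cat > h.py <<'E'
from plant import bot, imaging
import cv2,numpy as np
def cam(n,s=None):
    m=imaging.camera_model(n)
    if n!="wrist": return m["mtx"],m["R"],np.array(m["t"])
    T=np.array(m["T_tool_cam"]);Ro=np.array(s["orientation"]);p=np.array(s["tcp_pos"])
    Rc=Ro@T[:3,:3];c=p+Ro@T[:3,3]
    return m["mtx"],Rc.T,-Rc.T@c
def ray(px,z,c):
    K,R,t=c;d=R.T@np.linalg.inv(K)@[px[0],px[1],1];o=-R.T@t
    return o+d*(z-o[2])/d[2]
def proj(X,c):
    K,R,t=c;v=K@(R@np.array(X)+t);return v[:2]/v[2]
def ori(a): # tool down, closing line (y) at angle a in world
    y=np.array([np.cos(a),np.sin(a),0]);z=np.array([0,0,-1.]);return np.column_stack([np.cross(y,z),y,z])
def shot(n,f,crop=None,k=1):
    s=bot.state();im=imaging.snapshot(n)[:,:,::-1]
    if crop: x,y,w,h=crop;im=im[y:y+h,x:x+w]
    if k!=1: im=cv2.resize(im,None,fx=k,fy=k,interpolation=cv2.INTER_CUBIC)
    cv2.imwrite(f"pics/{f}.png",im);return s
E
python3 - <<'E'
from h import *
c=cam("top")
for n,p,z in [("red",(251,249),.07),("blue",(246,216),.07),("eye",(426,213),.048),("pad",(363,218),.03),("housing",(469,208),.048),("c1",(375,203),.006),("c2",(475,192),.006),("c3",(479,228),.006),("c4",(378,239),.006)]:
    X=ray(p,z,c);print(n,X.round(4),proj(X,cam("scene")).round(0))
im=cv2.imread("pics/top0.png")
a=cv2.resize(im[180:250,350:490],None,fx=5,fy=5,interpolation=cv2.INTER_CUBIC)
cv2.imwrite("pics/a.png",a[:,:700])
E
```

```text
red [0.5273 0.169  0.07  ] [284. 270.]
blue [0.5989 0.179  0.07  ] [255. 262.]
eye [ 0.5985 -0.2148  0.048 ] [363. 221.]
pad [ 0.5932 -0.0769  0.03  ] [333. 243.]
housing [ 0.6072 -0.3102  0.048 ] [379. 211.]
c1 [ 0.6304 -0.1078  0.006 ] [328. 244.]
c2 [ 0.6501 -0.3398  0.006 ] [371. 219.]
c3 [ 0.5663 -0.3447  0.006 ] [397. 225.]
c4 [ 0.5469 -0.1119  0.006 ] [356. 252.]
```

View pics/a.png

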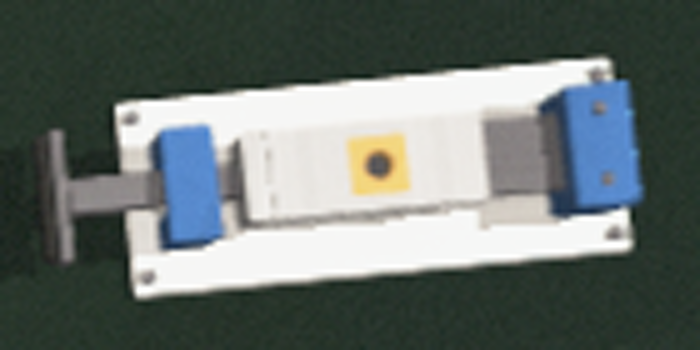

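Crop a.png shows the eye at full-image (425.6,212.8) and the fork's plate skewed about 5°. The corner spans come out at 233 x 86 mm against the stated 230 x 90, and the pins are 72 mm apart against 70, so the estimates are fair. I'll go above the red pin for a close look.

```bash
python3 - <<'E'
from h import *
for a in(-82,98):
    q=bot.inverse_kinematics([.527,.169,.19],ori(np.radians(a)));print(a,None if q is None else np.round(q,2))
    q=bot.inverse_kinematics([.598,-.215,.1],ori(np.radians(a-3)));print(a,None if q is None else np.round(q,2))
bot.move_to([.527,.169,.19],ori(np.radians(-82)))
s=shot("wrist","w1");c=cam("wrist",s)
print(s["time"],s["tcp_pos"],proj([.527,.169,.082],c),proj([.599,.179,.082],c))
im=cv2.imread("pics/w1.png").astype(int);b,g,r=im[...,0],im[...,1],im[...,2]
for n,m in(("red",(r>150)&(g<70)&(b<70)),("blue",(b>120)&(r<80)&(g<110))):
    k,l,st,ce=cv2.connectedComponentsWithStats(m.astype(np.uint8));i=1+np.argmax(st[1:,4]);print(n,st[i],ce[i])
E
```

```text
-82 [ 0.19  0.12  0.04  1.49  0.   -3.09]
-82 [-0.45  0.35  0.14  1.36  0.    2.6 ]
98 [0.19 0.12 0.04 1.49 0.   0.05]
98 [-0.45  0.35  0.14  1.36  0.   -0.54]
3.8583 [0.52713852 0.16865317 0.1900379 ] [314.91743986 249.94271306] [315.12533953 121.06112071]
red [304 230  29  30 680] [318.025      244.61911765]
blue [ 180  356  136   98 7263] [240.44940107 404.97315159]
```

View pics/w1.png

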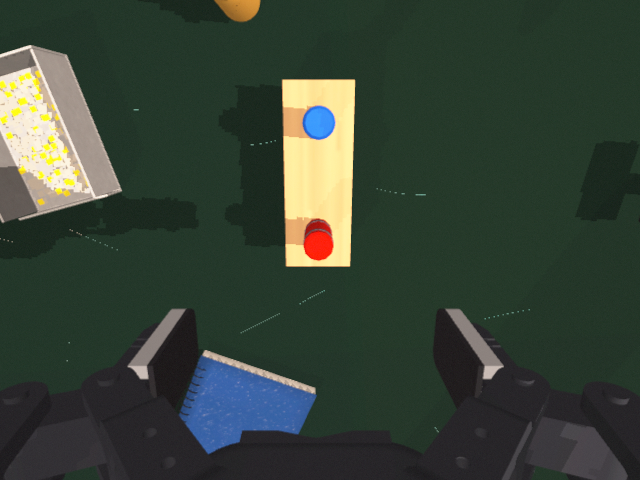

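w1 shows the red head's top disc at (318.5,245), blue at (319,122.5), and the block square to the view (good angle). I'll turn the tool by 180° (joint 6 mid-range), grasp the head high, lift it and look.

```bash
python3 - <<'E'
from h import *
s=bot.state();c=cam("wrist",s)
P=ray((318.5,245),.082,c);B=ray((319,122.5),.082,c);print(P,B,np.linalg.norm(P-B))
a=np.arctan2(*(B-P)[1::-1])+np.pi/2;print(np.degrees(a))
O=ori(a)
bot.move_to([P[0],P[1],.14],O)
bot.servo_line([P[0],P[1],.077],feed=.1)
f0=bot.state()["wrist_force"]
bot.grab(40);s=bot.state();print(s["time"],s["opening"],s["finger_force"],f0,s["wrist_force"],s["tcp_pos"])
bot.servo_line([P[0],P[1],.15],feed=.12)
s=bot.state();print(s["time"],s["opening"],s["wrist_force"])
E
```

```text
[0.530296   0.16733404 0.082     ] [0.59854265 0.17682397 0.082     ] 0.06890329820649019
97.91640703607932
7.975 0.016379304842879014 38.9720914978534 [ 0.00629672 -0.34429357 -0.30216645] [-0.61945904 -0.03458203  1.80186703] [0.53052134 0.16743121 0.07739617]
8.7333 0.016719374388824756 [ 0.07412794 -0.13232862 -0.0747391 ]
```

```bash
python3 - <<'E'
from h import *
O=ori(np.radians(94.9))
E=np.array([.5985,-.2148])
bot.move_to([E[0],E[1],.16],O)
bot.servo_line([E[0],E[1],.135],feed=.1)
s=shot("wrist","w2");c=cam("wrist",s)
print(s["time"],s["tcp_pos"],s["wrist_force"],proj([*E,.048],c),proj([*s["tcp_pos"][:2],s["tcp_pos"][2]-.0714],c))
im=cv2.imread("pics/w2.png");cv2.imwrite("pics/w2c.png",cv2.resize(im[150:350,200:440],None,fx=3,fy=3,interpolation=cv2.INTER_CUBIC))
E
```

```text
10.575 [ 0.59796294 -0.21356572  0.13393861] [ 1.86028116  0.61164111 -0.62345009] [312.03622925 263.02570406] [314.42853781 271.97506372]
```

View pics/w2.png

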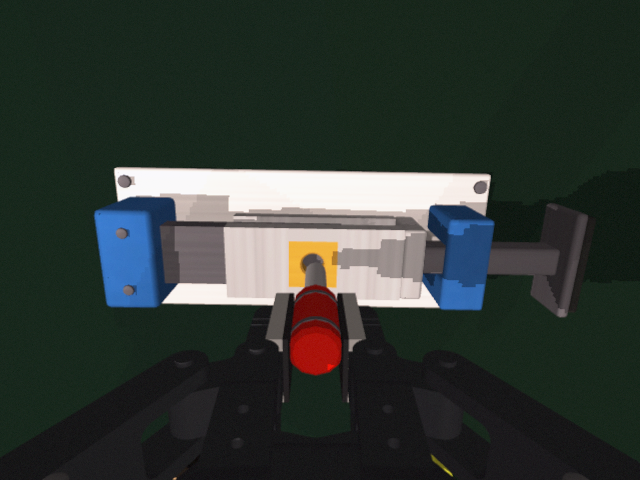

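View pics/w2c.png

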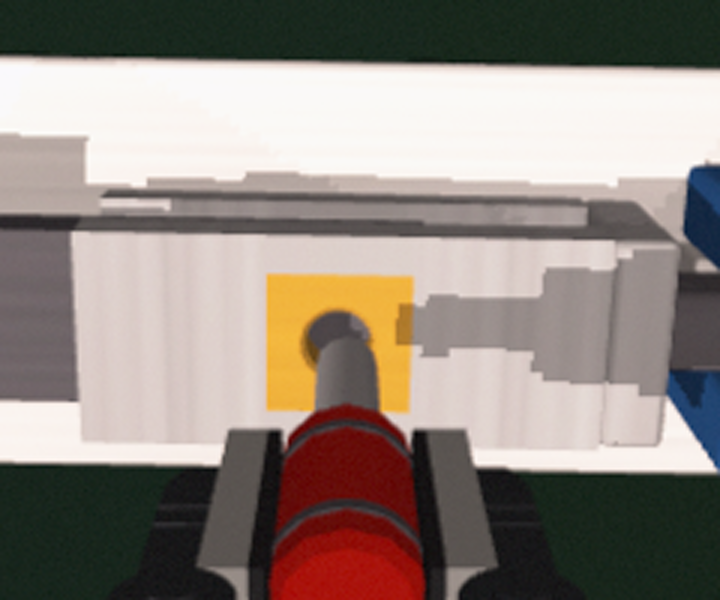

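w2/w2c: eye centre at about (312.5,264.2), bush 289–337 x 242–287. The pin's shaft axis is at column 315.7, with the tip centre at about row 271.5, where (314.4,272) was predicted. The tip is therefore slightly off towards −y and about 4 mm short. I'll correct for that and lower it with a force guard.

```bash
cat >> h.py <<'E'
O=ori(np.radians(94.9));ax=np.array([-np.sin(np.radians(4.9)),np.cos(np.radians(4.9))])  # slide +y
def F(n=3):
    v=[]
    for _ in range(n): bot.pause(.03);v.append(bot.state()["wrist_force"])
    return np.mean(v,0)
E
python3 - <<'E'
from h import *
s=bot.state()
# pose of the picture
s0=dict(tcp_pos=[0.59796294,-0.21356572,0.13393861],orientation=s["orientation"]);c=cam("wrist",s0)
eye=ray((312.5,264.2),.048,c);tip=ray((315.7,271.7),.0625,c)
off=tip[:2]-np.array(s0["tcp_pos"])[:2]
print("now",s["tcp_pos"],"eye",eye,"tip off",off, "eye spans",ray((289,264),.048,c)-ray((337,264),.048,c))
g=eye[:2]-off;print("goal",g)
bot.servo_line([*g,.130],O,feed=.1);bot.pause(.3);f0=F();s=bot.state();print(s["tcp_pos"],f0,s["time"])
cmd=g+ (g-np.array(s["tcp_pos"])[:2]); zc=.130
z=.124
while z>=.1105:
    bot.servo_line([*cmd,z],O,feed=.04);f=F()-f0;s=bot.state()
    print(round(z,4),np.round(s["tcp_pos"],4),f.round(2),round(s["time"],2))
    if np.abs(f).max()>4: break
    z-=.0015 if z<.1215 else .003
E
```

```text
now [ 0.59845511 -0.21401381  0.1348813 ] eye [ 0.59928024 -0.2145629   0.048     ] tip off [-7.47110152e-05  5.67358451e-04] eye spans [ 0.00223529 -0.02566307  0.        ]
goal [ 0.59935495 -0.21513026]
[ 0.59937098 -0.2152268   0.13014195] [-0.29925485 -0.52268162 -0.32650163] 11.275
0.124 [ 0.5992 -0.215   0.1237] [-0.12  0.35 -0.39] 11.68
0.121 [ 0.5993 -0.215   0.121 ] [ 0.58  0.77 -0.9 ] 12.03
0.1195 [ 0.5993 -0.215   0.1195] [0.45 0.7  0.38] 12.38
0.118 [ 0.5993 -0.215   0.118 ] [ 0.17  0.48 -0.09] 12.72
0.1165 [ 0.5993 -0.215   0.1164] [ 0.23  0.18 -0.07] 13.07
0.115 [ 0.5993 -0.215   0.1149] [ 0.09  0.36 -0.42] 13.43
0.1135 [ 0.5993 -0.215   0.1135] [ 0.28  0.78 -0.27] 13.78
0.112 [ 0.5993 -0.215   0.1119] [-0.11  0.56 -0.43] 14.12
```

The tip is 7 mm inside the eye with no force. Next I'll find the lug's top and the contact stiffness.

```bash
python3 - <<'E'
from h import *
p0=np.array([.59935,-.21505])
bot.servo_line([*p0,.1105],O,feed=.04);f0=F();print(f0)
q=p0-.004*ax
bot.servo_line([*q,.1105],O,feed=.03);f=F()-f0;s=bot.state();print("drawn",np.round(s["tcp_pos"],4),f.round(2),s["time"])
z=.1095
while z>.1045:
    bot.servo_line([*q,z],O,feed=.03);f2=F()-f0;s=bot.state()
    print(round(z,4),np.round(s["tcp_pos"],5),f2.round(2),round(s["time"],2))
    if f2[2]>2.5: break
    z-=.0005
E
```

```text
[-0.1445105  -0.14304927 -1.05586057]
drawn [ 0.5998 -0.2188  0.1105] [0.05 2.18 0.82] 14.8583
0.1095 [ 0.59996 -0.21895  0.10962] [1.22 1.86 1.56] 15.21
0.109 [ 0.59989 -0.21902  0.10921] [2.07 1.79 2.14] 15.56
0.1085 [ 0.59982 -0.219    0.10859] [1.28 2.39 2.01] 15.91
0.108 [ 0.5997  -0.21901  0.10796] [1.13 2.18 1.5 ] 16.26
0.1075 [ 0.59969 -0.21906  0.10746] [1.98 2.36 2.03] 16.61
0.107 [ 0.59976 -0.21905  0.1074 ] [0.89 2.58 4.29] 16.96
```

```bash
python3 - <<'E'
from h import *
p0=np.array([.59935,-.21505]);d=-.005;hit=[];x=0
while d>-.042:
    q=p0+d*ax
    bot.servo_line([*q,.1080],O,feed=.03)
    fa=np.array(bot.state()["wrist_force"])
    bot.servo_line([*q,.1062],O,feed=.02);f=F(2);s=bot.state()
    t=np.array(s["tcp_pos"]);ok=t[2]<.1067 and f[2]<2.5
    print(round(d*1e3,1),"z",round(t[2],5),"along",round((t[:2]-p0)@ax*1e3,2),f.round(1),ok,round(s["time"],2))
    if ok: hit.append(d)
    elif hit: break
    if f[2]>14 or s["time"]>42: break
    d-=.0015 if not hit else .001
bot.servo_line([*(p0+d*ax),.1080],O,feed=.03)
print(hit)
E
```

```text
-5.0 z 0.10733 along -5.08 [1.  3.4 5.5] False 17.52
-6.5 z 0.10736 along -6.79 [-0.2  2.3  5.4] False 18.09
-8.0 z 0.10731 along -8.29 [-0.1  2.6  5.4] False 18.66
-9.5 z 0.10736 along -9.73 [0.5 2.5 5.2] False 19.23
-11.0 z 0.10736 along -11.23 [0.3 2.9 5.2] False 19.79
-12.5 z 0.10731 along -12.74 [0.5 2.6 4.5] False 20.36
-14.0 z 0.10734 along -14.24 [0.6 2.6 4.9] False 20.93
-15.5 z 0.10728 along -15.75 [-0.1  2.1  4.8] False 21.49
-17.0 z 0.10735 along -17.27 [-0.6  1.9  5.5] False 22.06
-18.5 z 0.10732 along -18.73 [0.1 3.2 4.9] False 22.62
-20.0 z 0.10732 along -20.29 [0.2 2.3 4.7] False 23.19
-21.5 z 0.10728 along -21.76 [0.4 3.1 5.4] False 23.76
-23.0 z 0.10722 along -23.25 [-0.3  2.4  5.5] False 24.32
-24.5 z 0.10712 along -24.78 [-0.1  2.1  4.9] False 24.89
-26.0 z 0.10564 along -26.28 [ 2.4 -0.3 -1.4] True 25.46
-27.0 z 0.10615 along -26.9 [ 0.8  1.1 -0.6] True 26.02
-28.0 z 0.10638 along -28.13 [0.8 1.4 0.1] True 26.59
-29.0 z 0.1063 along -29.18 [ 0.7  1.6 -0.1] True 27.16
-30.0 z 0.10689 along -30.12 [0.4 2.8 2.5] False 27.73
[-0.026000000000000006, -0.027000000000000007, -0.028000000000000008, -0.02900000000000001]
```

The hole window runs from −25.3 to −29.6 mm, so I take the centre as −27.5. I'll go down there with a guard: under 6 N before the detent, and up to about 16 N in it.

```bash
python3 - <<'E'
from h import *
p0=np.array([.59935,-.21505]);q=p0-.0275*ax
bot.servo_line([*q,.1080],O,feed=.03)
z=.1055
while z>.0825:
    bot.servo_line([*q,z],O,feed=.03);f=F(2);s=bot.state();t=np.array(s["tcp_pos"])
    print(round(z,4),round(t[2],5),"along",round((t[:2]-p0)@ax*1e3,2),f.round(1),round(s["opening"],5),round(s["time"],2))
    if f[2]>(6 if z>.094 else 16) or max(abs(f[:2]))>8: break
    z-=.0025
E
```

```text
0.1055 0.10521 along -27.57 [ 0.1 -0.2 -0.5] 0.01635 28.54
0.103 0.10287 along -27.48 [ 0.6  0.2 -0.8] 0.01616 28.86
0.1005 0.10037 along -27.45 [-0.5  0.7 -0.4] 0.01616 29.18
0.098 0.09786 along -27.49 [-0.2 -1.2 -0.1] 0.01669 29.49
0.0955 0.09534 along -27.47 [ 0.4  0.2 -0.8] 0.0162 29.81
0.093 0.09283 along -27.46 [ 0.6  0.5 -0.2] 0.01638 30.12
0.0905 0.09038 along -27.48 [ 0.4 -0.3 -0.7] 0.01639 30.44
0.088 0.08769 along -27.52 [ 0.1 -0.2 -1.2] 0.01638 30.76
0.0855 0.08522 along -27.5 [-0.4 -0.7 -1.1] 0.01638 31.07
0.083 0.08275 along -27.49 [-0.7 -0.6 -0.7] 0.01628 31.39
```

There's no detent force where some was expected, so I'll look before going on.

```bash
python3 - <<'E'
from h import *
shot("wrist","w3",(160,150,320,240),2.5)
im=imaging.snapshot("scene")[:,:,::-1]
cv2.imwrite("pics/s3.png",cv2.resize(im[160:280,300:460],None,fx=5,fy=5,interpolation=cv2.INTER_CUBIC))
s=bot.state();print(s["wrist_force"],s["torque"],s["tcp_pos"],s["finger_force"])
E
```

```text
[-0.23959188 -0.87729391 -1.35321829] [-0.15066039  0.08106462 -0.01640399] [ 0.60161264 -0.24244613  0.08282169] 39.26187618635595
```

View pics/w3.png

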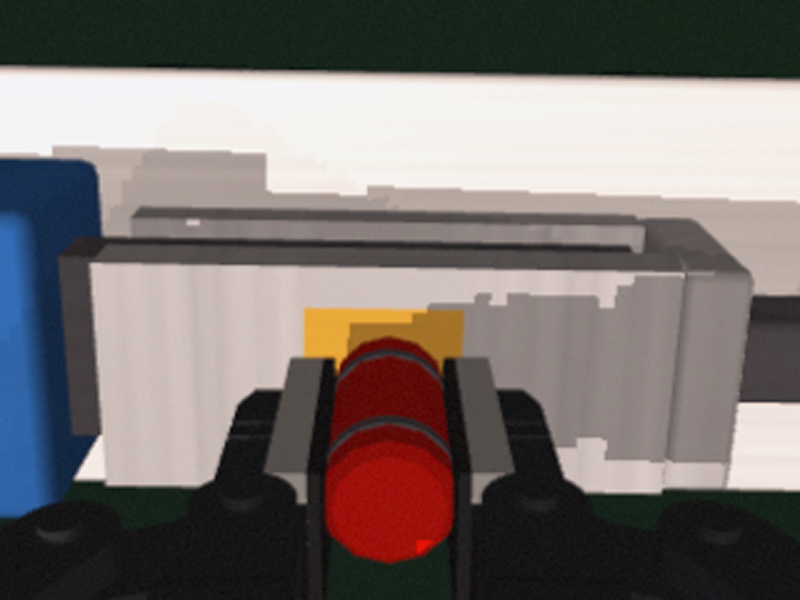

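View pics/s3.png

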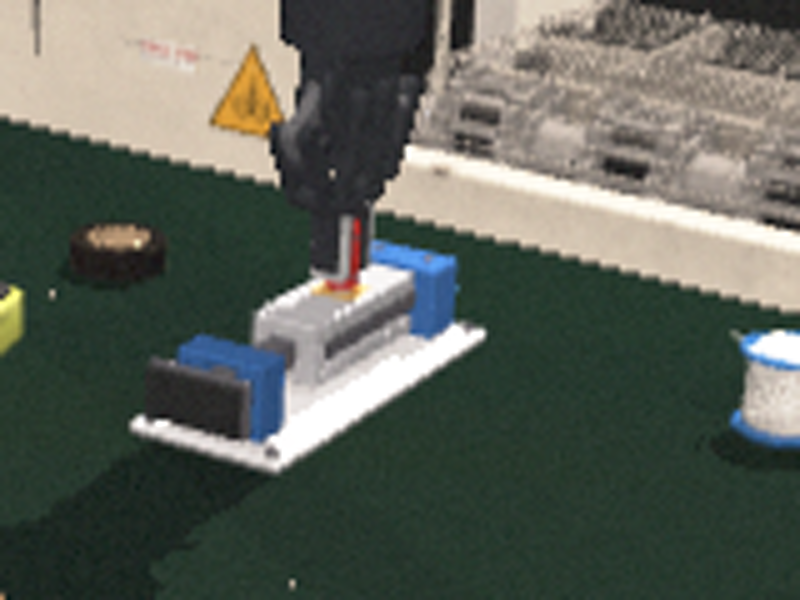

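The pictures look right: the pin stands in the eye with the head's underside a few mm above the bush (w3, head bottom at about crop (388,345)), and the grip is sound. I'll carry on gently to the stop.

```bash
python3 - <<'E'
from h import *
p0=np.array([.59935,-.21505]);q=p0-.0275*ax
z=.0818
while z>.0768:
    bot.servo_line([*q,z],O,feed=.02);f=F(3);s=bot.state();t=np.array(s["tcp_pos"])
    print(round(z,4),round(t[2],5),f.round(1),round(s["opening"],5),round(s["time"],2))
    if f[2]>9 or max(abs(f[:2]))>8: break
    z-=.0005 if z<.0806 else .0008
E
```

```text
0.0818 0.08176 [-0.3 -0.6 -0.8] 0.01668 31.84
0.081 0.08102 [-0.1  0.  -0.7] 0.0163 32.19
0.0802 0.08013 [-0.3 -0.3 -0.3] 0.01624 32.54
0.0797 0.07968 [-0.8 -0.2 -0.1] 0.01649 32.89
0.0792 0.07944 [-1.3 -0.3  1.3] 0.01676 33.24
0.0787 0.07935 [-2.1  0.7  5. ] 0.01604 33.59
0.0782 0.0793 [-3.3  0.9  6.5] 0.01647 33.94
0.0777 0.0793 [-3.7  0.8  8. ] 0.01635 34.29
0.0772 0.0793 [-4.   1.5  9.3] 0.01654 34.64
```

The pin stopped hard at TCP z = 0.0793, where the flush position was predicted (0.0794). I'll relax, release, retreat and check.

```bash
python3 - <<'E'
from h import *
p0=np.array([.59935,-.21505]);q=p0-.0275*ax
bot.servo_line([*q,.0792],O,feed=.02);print(F().round(1))
bot.gripper_open();s=bot.state();print(s["opening"],s["wrist_force"])
bot.servo_line([*q,.19],O,feed=.1);bot.pause(.3)
s=shot("wrist","w4",(200,130,240,180),3.3);c=cam("wrist",s)
def cr(X): return ((proj(X,c)-[200,130])*3.3).round(0)
t=p0-.0275*ax-np.array([7.5e-5,-5.7e-4])*-1
print(s["time"],s["wrist_force"],"top if home",cr([*t,.084]),"if 3mm high",cr([*t,.087]),"shoulder",cr([*t,.048]))
E
```

```text
[-1.3  0.1  4.6]
0.08524774003012593 [-1.48290207e-01  2.58026740e-04  5.87835628e-01]
37.225 [-0.05974707  0.05309942  0.37660325] top if home [374. 400.] if 3mm high [374. 405.] shoulder [375. 345.]
```

View pics/w4.png

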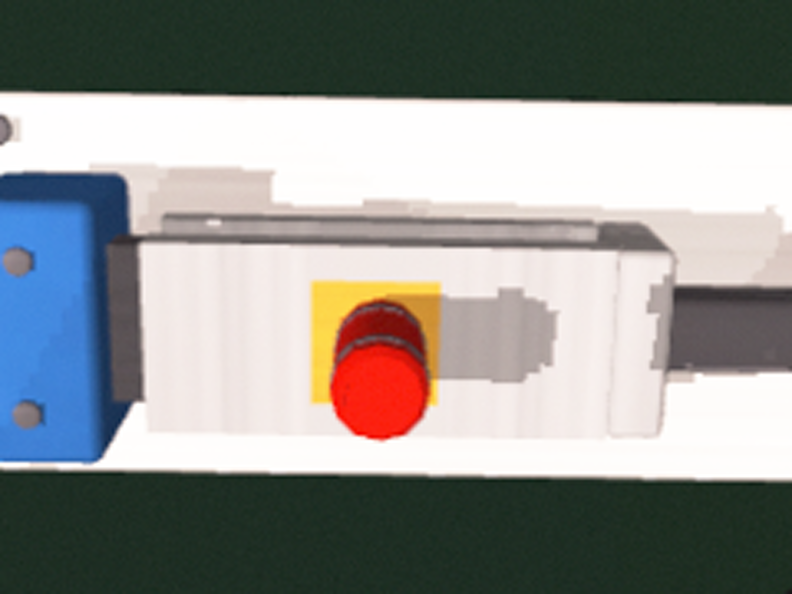

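w4 shows the head upright on the brass bush. Its lower rim reaches row 300, as expected for a shoulder lying on the ear at (376,343), so the pin is home and released.

```bash
python3 -c "
from plant import bot
print(bot.hand_in())"
```

```text
the job is handed in; nothing more can be done
None
```

The red pin is fully home through the fork and lug, head flush and released; the job was handed in at about 37 s, with forces peaking near 9 N and the detent's 3–12 N push never showing in the readings taken between steps.

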